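# Clear a pump controller's stored trip and hold its recessed reset

### The job

The pump controller lying on its back on the bench still has an overload trip stored. Press the stop key (the wide mushroom head) and let it come up, so that the pump cannot restart, then press the mute key (the flat key in the middle of the row) and let it come up, to silence the alarm; leave the start key in its high guard ring alone. Then, with the screwdriver from the wooden block kept about upright, reach down through the small round hole in the cover and hold the recessed reset button well down without forcing it; finish like that, still gripping the screwdriver and holding the button down, with the pulley, bearing and small tub left where they lie.

Things in the scene. Friction and masses are not known exactly. Their poses are not given: they have to be found in the camera images.
- controller: Grey pump controller, finned metal base and two grey plastic covers, 200 (x) x 230 (y) x 75 mm high, fixed. Origin: centre of its underside; x points to the side with three black glands, z up. Key row along y at x = -64 mm: stop at y = -68, mute at y = 0, start at y = +68. Blank display behind the keys; the reset hole is in the far cover.
- stop_key (a joint): Joint reading in m: 0 is up, 0.006 fully down; the spring needs 1.5 N to start and 5 N fully down, and returns the key by itself. Black mushroom head, 40 mm wide, its top 25 mm above the cover, on a plain stem; at the end of the key row.
- stop_key_top (a point): Centre of the top of the stop key, 100 mm above the bench while up; moves with the key.
- mute_key (a joint): Joint reading in m: 0 is up, 0.006 fully down; the spring needs 1.5 N to start and 5 N fully down, and returns the key by itself. Black flat round key, 26 mm wide, its top 12 mm above the cover, in a steel bezel 37 mm wide and 4 mm high; in the middle of the key row.
- mute_key_top (a point): Centre of the top of the mute key, 87 mm above the bench while up; moves with the key.
- start_key (a joint): Joint reading in m: 0 is up, 0.006 fully down; the spring needs 1.5 N to start and 5 N fully down, and returns the key by itself. Black flat round key, 26 mm wide, sunk 4 mm below the rim of a steel guard ring 37 mm wide and 12 mm high; at the other end of the key row. Not to be pressed.
- start_key_top (a point): Centre of the top of the start key, 83 mm above the bench.
- reset_hole (a point): Centre of the mouth of the reset hole, flush with the cover's top, 75 mm above the bench, at x = +60, y = -50 mm on the controller. The hole is round, 14 mm wide with a 2 mm chamfer, vertical, through a cover 25 mm thick, too small for a finger.
- reset_button_top (a point): Centre of the flat face of the reset button, 13 mm wide, inside the hole on its axis, 22 mm below the mouth (53 mm above the bench) while up; moves with the button.
- reset_button (a joint): Travel of the recessed reset button in m: 0 is up, 0.008 fully down (rigid stop); the spring needs 1.5 N to start and 6 N fully down, and pushes it back up when let go.
- screwdriver: Slim screwdriver, 190 mm long, 0.09 kg: black round handle 94 mm long and 26 mm thick, shaft 6.3 mm thick, pointed. It stands upright, handle up, in the middle hole of the block. Its y axis runs from tip to handle, 4 degrees off the shaft; the origin lies near the shaft's upper end, 9 mm beside it.
- screwdriver_tip (a point): Point of the screwdriver, on the shaft's axis; 8 mm above the bench while it stands in the block.
- screwdriver_grip (a point): Point on the handle's axis 158 mm above the tip, 32 mm below the handle's end: a good place to grip, 26 mm wide whichever way round; 166 mm above the bench while it stands in the block.
- tool_block: Fixed block of pale wood, 60 (x) x 110 (y) x 90 mm high, with three vertical holes 8 mm wide and 82 mm deep, 34 mm apart along y; the screwdriver stands in the middle one, the others are empty. Origin: centre of its underside. It may stand on either side of the controller.
- small_tub: Small round lidded off-white plastic tub, 91 mm wide, 35 mm high, on the other side of the controller from the block; origin: centre of its underside. To be left alone.
- pulley: Brown-grey cast pulley lying flat, 68 mm wide, 24 mm high, right of the controller's near side; origin: centre of the underside. To be left alone.
- bearing: Ball bearing lying flat, 47 mm wide, 14 mm high, near the robot; origin: centre of the underside. To be left alone.
There are look-alikes about, which are no part of the job. Of the things shaped like the screwdriver, the black one is meant.

How it is judged:
On the way, in this order (a step that is already met when the one before it is completed fails the run):
1. the stop key is pressed down (value of joint stop_key above 0.0035 m), for 0.1 s.
2. the stop key is up again and the mute key is pressed down (value of joint stop_key below 0.0015 m and value of joint mute_key above 0.0035 m), for 0.1 s.
3. the keys are up and the screwdriver, gripped, holds the recessed reset button down (value of joint reset_button above 0.005 m and distance between screwdriver_tip and reset_button_top below 0.009 m and contact force between screwdriver and controller above 1 N and contact force between the fingers and screwdriver above 2 N and angle between screwdriver_tip's own y axis and vertical below 0.35 rad and value of joint each of stop_key, mute_key, start_key below 0.0015 m), for 0.5 s.
At the end, for the whole second after the job is handed in: Program ended with the reset button still held down over 5 of its 8 mm by the screwdriver's tip (within 9 mm of the middle of its face, over 1 N), the screwdriver gripped by the fingers and within 20 degrees of upright; stop, mute and start keys all up (under 1.5 mm) (all of step 3); the arm keeps its last pose, push and grip.
It fails at once if the start key is pressed (more than 2 mm) (value of joint start_key above 0.002 m).
It fails at once if stop and mute keys are down together (value of joint each of stop_key, mute_key above 0.002 m).
It fails at once if the screwdriver is forced against the controller with more than 30 N (contact force between screwdriver and controller above 30 N).
It fails at once if the pulley, the bearing or the small tub is moved by more than 30 mm (distance of any of pulley, bearing, small_tub from where it was at the start of the episode above 0.03 m).
It also fails if it takes over 54 s, if anything falls off the work surface, if the arm or the gripper's body presses on something with over 40 N, if the wrist force passes 120 N, or if a joint passes its speed limit or range.

### The arm

A 7-joint arm with a two-finger parallel gripper is mounted at the origin on the work surface; the furniture and walls round the work are solid. World frame = base frame: x ahead of the robot, y to its left, z up, the work surface at z = 0. Lengths are in m, angles in rad, forces in N, time in s.
With the tool pointing down it reaches from about 0.425 to 0.925 m from the base axis. Payload 6.8 kg.
Tool frame: the origin (TCP) lies on the front face of the gripper's body, between the roots of the fingers; the fingertips stand 73 mm ahead of it and the grasp point (between the pads) lies 54 mm ahead of it; z points along the fingers, x is the direction in which the jaws open and shut, and the axes are right-handed (so a half turn about z gives the same grasp; the last joint's range is limited). The gripper opens to 85 mm and grips with 20 to 120 N. Pads are 22 mm wide; open, the fingers measure 114 mm over their backs; the gripper's body (76 mm by 85 mm) begins 54 mm behind the grasp point. The pads swing forward as they close: fully open they stand 13 mm farther back than shut.
Start: joints at [-1.286, 0.477, 0.022, 1.555, -0.011, 1.109, -0.083], TCP at [0.258, 0.624, 0.304] pointing down, gripper open.
Joint ranges: [-2.96, 2.96], [-0.34, 2.1], [-1.41, 1.46], [0.24, 2.44], [-1.37, 4.51], [0.17, 1.92], [-2.96, 2.96]. Speed limits (rad/s): [2.39, 2.39, 3.14, 3.14, 3.14, 3.14, 3.14].

### API

Orientations are given as a unit quaternion [w, x, y, z].
In Python, from station import get_obs, read_camera, hand_in gives the robot as it stands. The module is installed in compiled form; this text tells all that it offers.
- The arm moves only by the shell command python3 -m creep 'ROWS' [FORCE]. ROWS is JSON, a list that holds one entry, the list of rows, each a list of 7 numbers: the turn, a rotation vector about the tool's x, y, z in rad, then the shift along the tool's x, y, z in m, then the finger opening in m, from 0 to 0.0854. A call has 1 to 20 rows; each row shifts and turns the pose as measured when the row begins, along the tool's axes as they then stand; what a row does not reach is not made up. A row lasts 1/12 s, in which the tool goes at most 41.7 mm and 7.16 degrees, less where a joint would pass 70% of its speed; a pose out of reach is approached as far as the arm can. A call is refused whole if a number of a shift passes 0.0417 or a number of a turn 0.125, either way. A call with a gripper value outside its range is refused whole. The fingers move at their own pace and stop on an object; FORCE is the grip in N (left out, the last holds). Time passes only in rows, so rows that do not move let the fingers close. It gives the time, the measured TCP pose, the force and the opening at its end, in the units of the state.
- get_obs(): the state, without advancing time (a new reading comes with each control period).
- read_camera(name): name is "side" or "top"; returns a dict with "color" (400x640x3 uint8, red, green, blue), "range_z" (400x640 float32, m along the optical axis (not along the pixel's ray), 0 where there is no reading), "fovy" (degrees; the focal length in pixels is half the picture's height over the tangent of half this angle, whatever the lens; pixels are square), "cx", "cy" (the principal point, pixels), "D" ([k1, k2, p1, p2, k3] as OpenCV has them; the pictures are not rectified), "rvec" (rotation vector, rad) and "tvec" (3), from world to camera coordinates, as OpenCV has them. Camera axes: x right, y down, z forward; pixel columns grow to the right and rows downward; lengths in m; the calibration is good to about 2 mm. A picture is of the moment at which its call begins.
- hand_in(): hands the job in, once; it reports no verdict.
The state is a dict: "t": time; "q": joint angles; "joint_vel": joint speeds; "joint_torque": joint torques, N m; "eef_pos": TCP position; "tool_rot": TCP orientation; "contact_force": force on the tool from outside, world axes, zero at the start; "torque": the same for the moment, N m; "gripper_width": opening from 0.0 (shut) to 1.0 (fully open).
Only numpy, scipy, OpenCV 4.12 (cv2) and the standard library are available. Lean on these libraries where they do the work, as an engineer would, in place of code of your own. Each camera call takes 0.05 s, during which the arm holds its last target.

## Working session

There is one attempt and no reset: what is moved stays moved. The work goes in short steps, Python scripts to look and compute and a shell command to move; the robot and the scene stay as the last step left them, time stands still between calls to the robot, and variables do not carry over. Pictures are saved under pics/ and viewed, and the job is handed in when it is done.

```bash
mkdir -p pics; ls; cat > h.py <<'E'
import numpy as np, cv2
from station import get_obs, read_camera, hand_in
def cam(n):
    c=read_camera(n); h=c["color"].shape[0]
    f=h/2/np.tan(np.radians(c["fovy"])/2)
    c["K"]=np.array([[f,0,c["cx"]],[0,f,c["cy"]],[0,0,1.]]); c["D"]=np.array(c["D"],float)
    c["R"]=cv2.Rodrigues(np.array(c["rvec"],float))[0]; c["t"]=np.array(c["tvec"],float).ravel()
    return c
def ray(c,uv):
    p=cv2.undistortPoints(np.array(uv,float).reshape(-1,1,2),c["K"],c["D"]).reshape(-1,2)
    d=np.c_[p,np.ones(len(p))]@c["R"]; o=-c["R"].T@c["t"]; return o,d
def onz(c,uv,z):
    o,d=ray(c,uv); return o+d*((z-o[2])/d[:,2])[:,None]
def proj(c,P):
    return cv2.projectPoints(np.array(P,float).reshape(-1,1,3),np.array(c["rvec"],float),c["t"],c["K"],c["D"])[0].reshape(-1,2)
def cloud(c):
    v,u=np.mgrid[0:400,0:640]; o,d=ray(c,np.c_[u.ravel(),v.ravel()])
    return (o+d*c["range_z"].reshape(-1,1)).reshape(400,640,3)
def save(c,n): cv2.imwrite("pics/"+n+".png",c["color"][:,:,::-1])
E
python3 - <<'E'
from h import *
for n in("side","top"):
    c=cam(n); save(c,n+"0"); print(n,-c["R"].T@c["t"],c["R"][2])
o=get_obs();print(o)
E
```

```text
pics
side [ 0.21627716 -0.60996938  0.66902151] [ 0.35287736  0.70682109 -0.61309177]
top [0.30280007 0.00502218 1.13650506] [ 0.21642315 -0.01278991 -0.97621588]
{'t': 0.1, 'q': array([-1.28611409,  0.47771261,  0.02233498,  1.55633458, -0.01148161,
        1.10929081, -0.08309246]), 'joint_vel': array([ 1.38224879e-03,  5.36856288e-05, -4.35983221e-04, -3.07508819e-03,
       -2.41945743e-04, -7.65899068e-04, -7.20619554e-04]), 'joint_torque': array([ 5.60234228e-03, -5.97758675e+01,  1.61443267e+00, -2.81955296e+01,
        1.29064615e-02,  4.91470055e-03, -9.41168253e-06]), 'eef_pos': array([0.25820919, 0.62322253, 0.30303353]), 'tool_rot': array([ 5.01787206e-04,  8.31480557e-01,  5.55553265e-01, -6.34068318e-04]), 'contact_force': array([ 0.38351512, -0.21226275,  0.05237784]), 'torque': array([0.0104244 , 0.04232415, 0.04157779]), 'gripper_width': 0.9982174842342473}
```

View pics/side0.png

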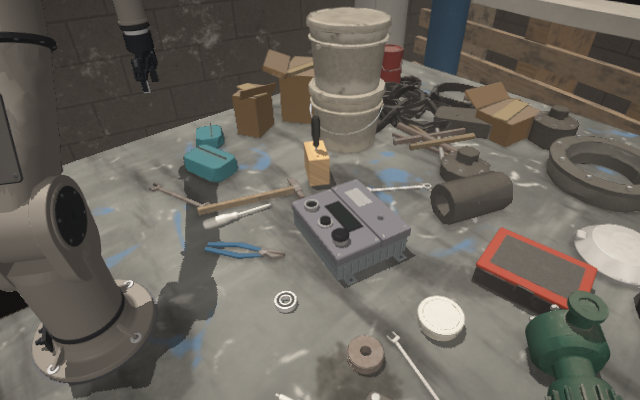

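View pics/top0.png

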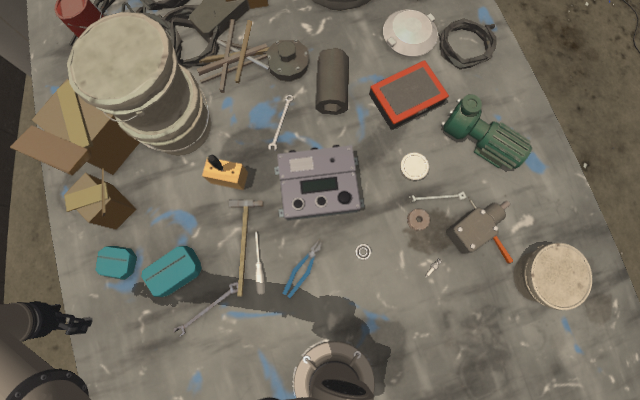

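The block stands left of the controller (top view at 225,172) and the tub on the right. The keys are at about 298, 320 and 344 in row 200, with stop at the right end. I'll zoom in next.

```bash
python3 - <<'E'
from h import *
c=cam("top"); im=c["color"][135:235,195:375,::-1]; cv2.imwrite("pics/topz.png",cv2.resize(im,None,fx=4.4,fy=4.4,interpolation=cv2.INTER_CUBIC))
s=cam("side"); im=s["color"][110:290,280:420,::-1]; cv2.imwrite("pics/sidez.png",cv2.resize(im,None,fx=3.3,fy=3.3,interpolation=cv2.INTER_CUBIC))
g=np.mean(c["color"],2)
P=cloud(c)
m=((P[...,2]>.068)&(P[...,2]<.082)).astype(np.uint8)
n,l,st,ce=cv2.connectedComponentsWithStats(m)
for i in range(1,n):
    if st[i,4]>200: 
        q=P[l==i][:,:2].astype(np.float32); r=cv2.minAreaRect(q*1000); print(st[i],r,np.median(P[l==i][:,2]))
# dark blobs inside controller
d=(g<45).astype(np.uint8); d[:, :200]=0
n,l,st,ce=cv2.connectedComponentsWithStats(d)
for i in range(1,n):
    if st[i,4]>25 and 200<ce[i][0]<365 and 130<ce[i][1]<230: print(st[i],ce[i],onz(c,ce[i],.087))
E
```

```text
[ 277  146   84   73 4565] ((588.93212890625, -3.9194869995117188), (201.6216278076172, 230.29571533203125), 1.9987698793411255) 0.074707282999106
[ 453  206   50   47 1261] ((412.97442626953125, -478.39532470703125), (99.4867935180664, 168.27882385253906), 28.372465133666992) 0.07373491226242268
[209 155  14  15  87] [216.13793103 163.04597701] [[0.66886023 0.29751636 0.087     ]]
[339 192  12  12  94] [344.68085106 196.81914894] [[ 0.52983622 -0.07835926  0.087     ]]
```

View pics/topz.png

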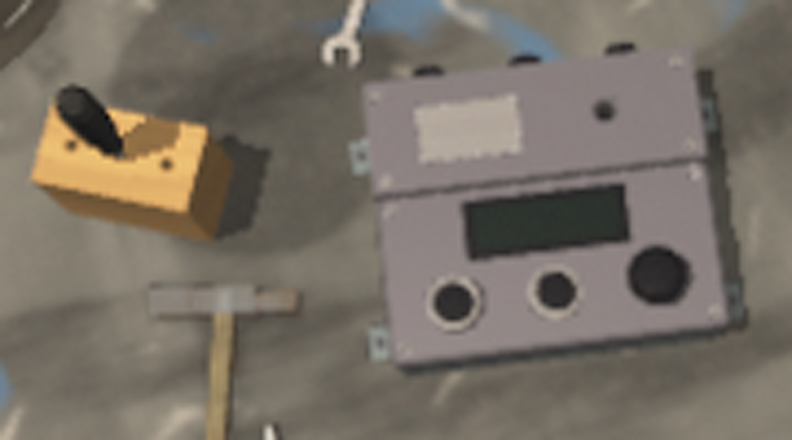

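View pics/sidez.png

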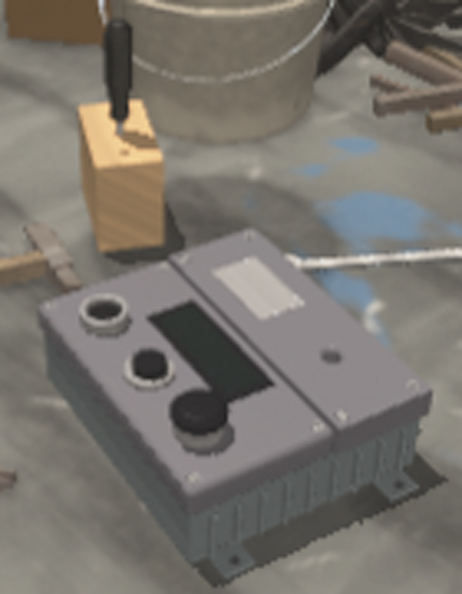

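```bash
cat > m.py <<'E'
from h import *
def blob(c,u,v,r=14,th=None):
    g=c["color"].mean(2); u0,v0=int(round(u-r)),int(round(v-r)); w=cv2.resize(g[v0:v0+2*r+1,u0:u0+2*r+1],None,fx=8,fy=8,interpolation=cv2.INTER_CUBIC)
    m=(w<th).astype(np.uint8); n,l,st,ce=cv2.connectedComponentsWithStats(m)
    i=min(range(1,n),key=lambda i:np.hypot(*(ce[i]-w.shape[0]/2))if st[i,4]>60 else 1e9)
    return (ce[i]+.5)/8-.5+[u0,v0], st[i,4]/64
E
python3 - <<'E'
from m import *
c=cam("top"); s=cam("side")
T=[("hole",(332.3,160),.075,5),("stop",(344.8,197.5),.1,9),("mute",(321.4,201.4),.087,9),("start",(298.4,203.6),.083,9)]
S=[("hole",(380.6,217.9),.075,5),("stop",(340,235),.1,12),("mute",(325.3,221),.087,7),("start",(311.8,204.5),.083,7)]
res={}
for cc,L in((c,T),(s,S)):
  for n,uv,z,r in L:
    g=cc["color"].mean(2); b,a=blob(cc,*uv,r,75); p=onz(cc,b,z)[0]; print(n,b.round(2),a,p.round(4)); res.setdefault(n,[]).append(p)
  loc=np.array([[60,-50],[-64,-68],[-64,0],[-64,68]])/1000.
  W=np.array([res[n][-1][:2] for n in("hole","stop","mute","start")])
  A=loc-loc.mean(0);B=W-W.mean(0); H=A.T@B; th=np.arctan2(H[0,1]-H[1,0],H[0,0]+H[1,1]); R=np.array([[np.cos(th),-np.sin(th)],[np.sin(th),np.cos(th)]])
  print(np.degrees(th), W.mean(0)-R@loc.mean(0)); print(((R@A.T).T+W.mean(0)).round(4))
  P=cloud(cc)
  # screwdriver handle
  m=(cc["color"].mean(2)<60)&(P[...,2]>.1)&(P[...,2]<.215)&(np.hypot(P[...,0]-.64,P[...,1]-.25)<.1)
  v,u=np.nonzero(m); print("scr",len(u),u.min(),u.max(),v.min(),v.max()); q=P[m]
  for z in np.arange(.11,.2,.015):
    k=abs(q[:,2]-z)<.008; 
    if k.sum():print(z.round(3),k.sum(),np.median(q[k],0).round(4))
  m=(P[...,2]>.084)&(P[...,2]<.096)&(np.hypot(P[...,0]-.64,P[...,1]-.25)<.12)
  q=P[m]; print("block",cv2.minAreaRect((q[:,:2]*1000).astype(np.float32)))
  hsv=cv2.cvtColor(cc["color"],cv2.COLOR_RGB2HSV)
E
```

```text
hole [331.86 159.93] 11.109375 [ 0.6501 -0.0523  0.075 ]
stop [344.28 197.23] 143.171875 [ 0.5259 -0.076   0.1   ]
mute [321.   200.62] 50.25 [ 0.5247 -0.0082  0.087 ]
start [297.63 203.33] 52.03125 [0.5236 0.0608 0.083 ]
1.8013831369276887 [ 0.58868795 -0.00539201]
[[ 0.6502 -0.0535]
 [ 0.5269 -0.0754]
 [ 0.5247 -0.0074]
 [ 0.5226  0.0606]]
scr 117 209 222 155 169
0.11 5 [0.6411 0.2743 0.1141]
0.125 6 [0.6422 0.2742 0.1232]
0.14 10 [0.6383 0.2738 0.141 ]
0.155 21 [0.6376 0.2722 0.1567]
0.17 16 [0.6383 0.2732 0.169 ]
0.185 28 [0.6391 0.2741 0.1876]
0.2 36 [0.6454 0.2793 0.1973]
block ((644.4002075195312, 280.366943359375), (113.3949203491211, 60.77570724487305), 73.12548065185547)Traceback (most recent call last):
  File "<stdin>", line 8, in <module>
  File "m.py", line 5, in blob
    i=min(range(1,n),key=lambda i:np.hypot(*(ce[i]-w.shape[0]/2))if st[i,4]>60 else 1e9)
ValueError: min() iterable argument is empty
```

```bash
python3 - <<'E'
from m import *
s=cam("side");c=cam("top")
for n,uv,z,r,th in [("hole",(380.6,217.9),.075,5,100),("stop",(340,235),.1,12,60),("mute",(325.3,221),.087,7,75),("start",(311.8,204.5),.083,7,75)]:
    b,a=blob(s,*uv,r,th); print(n,b.round(2),a,onz(s,b,z)[0].round(4))
for cc in (c,s):
  P=cloud(cc)
  m=(cc["color"].mean(2)<60)&(P[...,2]>.1)&(P[...,2]<.22)&(np.hypot(P[...,0]-.64,P[...,1]-.28)<.06)
  v,u=np.nonzero(m); o,d=ray(cc,np.c_[u,v]); pts=np.c_[u,v].astype(float)
  mu=pts.mean(0); w=np.linalg.svd(pts-mu)[2][0]; t=(pts-mu)@w; print(mu,w,t.min(),t.max())
  e=onz(cc,[mu],.15)[0]; print("at z .15",e, "grip .166",onz(cc,[mu],.166)[0])
  # axis proj for vertical at guess
  print(proj(cc,[[.6445,.2795,z] for z in(.104,.15,.166,.198)]).round(1))
  m=(P[...,2]>.083)&(P[...,2]<.097)&(np.hypot(P[...,0]-.64,P[...,1]-.28)<.08); print(cv2.minAreaRect((P[m][:,:2]*1000).astype(np.float32)))
E
```

```text
hole [380.05 217.8 ] 12.75 [ 0.6451 -0.0594  0.075 ]
stop [342.36 232.11] 253.171875 [ 0.5278 -0.0835  0.1   ]
mute [325.04 220.18] 73.78125 [ 0.5195 -0.0174  0.087 ]
start [311.17 203.66] 35.6875 [0.5201 0.0575 0.083 ]
[215.31304348 162.27826087] [0.67210962 0.74045166] -8.960147961499409 9.471490696405883
at z .15 [0.64940734 0.28228471 0.15      ] grip .166 [0.64378576 0.27778783 0.166     ]
[[220.7 168.6]
 [216.3 163.8]
 [214.7 162.1]
 [211.3 158.5]]
((644.8267211914062, 280.85791015625), (113.55198669433594, 61.57262420654297), 73.30577850341797)
[315.61734694 129.85714286] [0.0166967 0.9998606] -12.899051642751571 15.163831982380115
at z .15 [0.64626802 0.28274216 0.15      ] grip .166 [0.63301259 0.25522232 0.166     ]
[[316.  144.4]
 [315.6 130.5]
 [315.4 125.5]
 [315.1 115.2]]
((640.7938842773438, 275.7264404296875), (111.33777618408203, 59.968421936035156), 73.17089080810547)
```

```bash
python3 -m creep '[[[0,0,0.118,0,0,0,0],[0,0,0.118,0,0,0,0],[0,0,0.118,0,0,0,0],[0,0,0.118,0,0,0,0],[0,0,0.118,0,0,0,0],[0,0,0.118,0,0,0,0],[0,0,0.118,0,0,0,0],[0,0,0.118,0,0,0,0],[0,0,0.118,0,0,0,0],[0,0,0.118,0,0,0,0]]]' 40
```

```text
t: 1.23
eef_pos: [0.2584, 0.6233, 0.3039]
tool_rot: [-0.0, 1.0, -0.028, -0.001]
contact_force: [-0.1, 0.1, 0.4]
gripper_width: 0.003
```

```bash
python3 -m creep '[[[0,0,0,0.014,0.037,0,0],[0,0,0,0.014,0.037,0,0],[0,0,0,0.014,0.037,0,0],[0,0,0,0.014,0.037,0,0],[0,0,0,0.014,0.037,0,0],[0,0,0,0.014,0.037,0,0],[0,0,0,0.014,0.037,0,0],[0,0,0,0.014,0.037,0,0],[0,0,0,0.014,0.037,0,0],[0,0,0,0.014,0.037,0,0],[0,0,0,0.014,0.037,0,0],[0,0,0,0.014,0.037,0,0],[0,0,0,0.014,0.037,0,0],[0,0,0,0.014,0.037,0,0],[0,0,0,0.014,0.037,0,0],[0,0,0,0,0,0,0]]]'
```

```text
t: 2.57
eef_pos: [0.4389, 0.0355, 0.3016]
tool_rot: [-0.006, 1.0, -0.027, 0.002]
contact_force: [-0.1, 0.1, 0.1]
gripper_width: 0.005
```

```bash
python3 -m creep '[[[0,0,0,0.023,0.027,0.012,0],[0,0,0,0.023,0.027,0.012,0],[0,0,0,0.023,0.027,0.012,0],[0,0,0,0.023,0.027,0.012,0],[0,0,0,0,0,0,0]]]'
python3 - <<'E'
from h import *
for n in("top","side"):
    c=cam(n); save(c,n+"1"); P=cloud(c)
    o=get_obs(); R=__import__("scipy.spatial.transform",fromlist=["Rotation"]).Rotation.from_quat(np.roll(o["tool_rot"],-1)).as_matrix()
    tip=o["eef_pos"]+R@[0,0,.073]; uv=proj(c,[tip])[0]; print(o["eef_pos"],tip,uv)
    u,v=uv.astype(int); im=c["color"][v-40:v+40,u-50:u+50,::-1]
    b=cv2.resize(im,None,fx=7,fy=7,interpolation=cv2.INTER_CUBIC); cv2.circle(b,(int((uv[0]-u+50.5)*7),int((uv[1]-v+40.5)*7)),4,(0,0,255),-1); cv2.imwrite("pics/z1%s.png"%n,b)
E
```

```text
t: 2.98
eef_pos: [0.5289, -0.0809, 0.2529]
tool_rot: [-0.008, 1.0, -0.026, 0.006]
contact_force: [-0.2, -0.1, 1.6]
gripper_width: 0.001
[ 0.52776345 -0.07865957  0.25339239] [ 0.52859006 -0.07732003  0.18040936] [346.32104536 189.74353902]
[ 0.5269863  -0.07660445  0.253831  ] [ 0.52777841 -0.07513557  0.18085008] [341.06843591 200.95220971]
```

View pics/z1top.png

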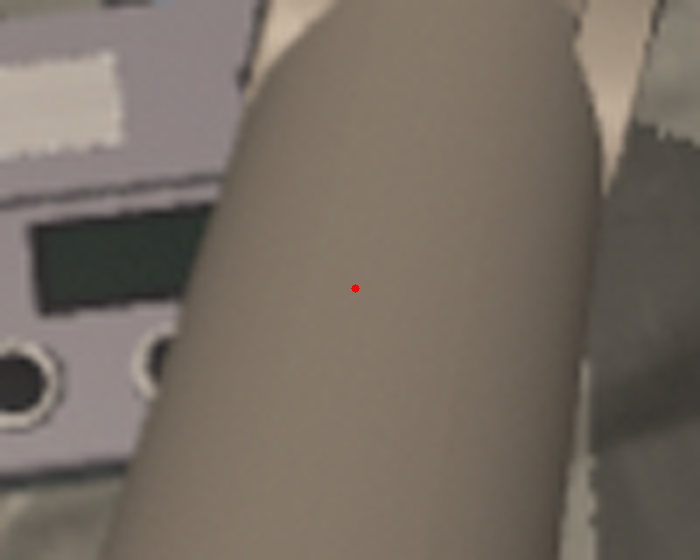

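View pics/z1side.png

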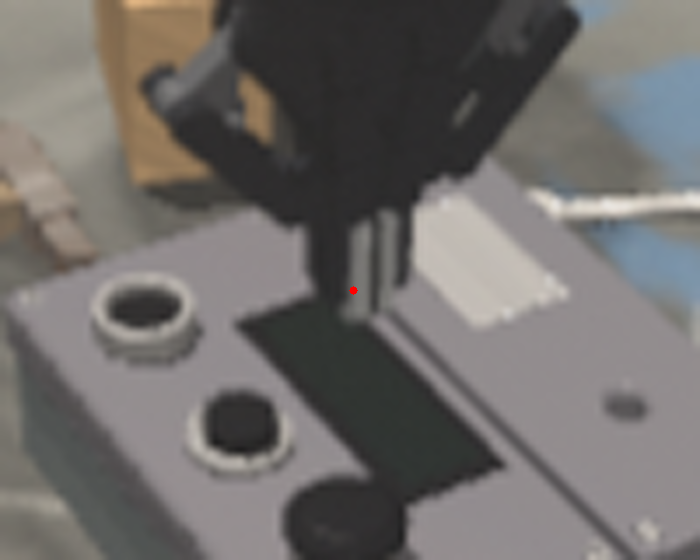

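```bash
python3 -m creep '[[[0,0,0,-0.001,0,0.022,0],[0,0,0,0,0,0.022,0],[0,0,0,0,0,0.022,0],[0,0,0,0,0,0,0],[0,0,0,0,0,0,0]]]'
```

```text
t: 3.5
eef_pos: [0.5268, -0.0684, 0.1893]
tool_rot: [-0.013, 1.0, -0.021, 0.007]
contact_force: [0.7, 0.1, 0.7]
gripper_width: 0.001
```

```bash
cat > d.py <<'E'
from h import *
from scipy.spatial.transform import Rotation as Ro
def need(tip,yaw=0,L=.073,down=(0,0,-1)):
    o=get_obs(); R=Ro.from_quat(np.roll(o["tool_rot"],-1))
    y=np.radians(yaw); z=np.array(down,float); z/=np.linalg.norm(z); x=np.array([np.cos(y),np.sin(y),0]); x-=z*(x@z); x/=np.linalg.norm(x)
    T=Ro.from_matrix(np.c_[x,np.cross(z,x),z]); tcp=np.array(tip)-L*z
    cur=o["eef_pos"]+R.as_matrix()@[0,0,L]
    print("t %.2f"%o["t"],"cur tip",cur.round(4),"tcp",o["eef_pos"].round(4),"toolz",R.as_matrix()[:,2].round(3),"gw %.3f"%o["gripper_width"],"F",o["contact_force"].round(1))
    print("turn",(R.inv()*T).as_rotvec().round(3),"shift",R.inv().apply(tcp-o["eef_pos"]).round(4))
if __name__=="__main__":
    import sys,json; need(**json.loads(sys.argv[1]))
E
python3 d.py '{"tip":[0.5265,-0.0758,0.110]}'
```

```text
t 3.50 cur tip [ 0.5279 -0.0665  0.1163] tcp [ 0.5268 -0.0684  0.1893] toolz [ 0.015  0.026 -1.   ] gw 0.001 F [0.7 0.1 0.7]
turn [-0.026 -0.015 -0.042] shift [-0.0001  0.0075  0.0061]
```

```bash
python3 -m creep '[[[-0.026,-0.015,-0.04,0,0.0075,0.003,0],[0,0,0,0,0,0,0],[0,0,0,0,0,0,0]]]'; python3 d.py '{"tip":[0.5265,-0.0758,0.0945]}'
```

```text
t: 3.75
eef_pos: [0.527, -0.0729, 0.1897]
tool_rot: [-0.001, 1.0, 0.001, 0.001]
contact_force: [0.3, 0.3, -0.2]
gripper_width: 0.002
t 3.75 cur tip [ 0.5272 -0.0727  0.1167] tcp [ 0.527  -0.0729  0.1897] toolz [ 0.002  0.003 -1.   ] gw 0.002 F [ 0.3  0.3 -0.2]
turn [-0.003 -0.002  0.003] shift [-0.0006  0.003   0.0222]
```

```bash
python3 -m creep '[[[0,0,0,0,0.003,0.010,0],[0,0,0,0,0.001,0.007,0],[0,0,0,0,0,0.004,0],[0,0,0,0,0,0.002,0],[0,0,0,0,0,0.002,0]]]'; python3 d.py '{"tip":[0.5265,-0.0758,0.0945]}'
```

```text
t: 4.17
eef_pos: [0.529, -0.0758, 0.1663]
tool_rot: [-0.003, 1.0, 0.001, 0.005]
contact_force: [-3.4, 0.9, 18.7]
gripper_width: 0.003
t 4.17 cur tip [ 0.5298 -0.0753  0.0933] tcp [ 0.529  -0.0758  0.1663] toolz [ 0.01   0.006 -1.   ] gw 0.003 F [-3.4  0.9 18.7]
turn [-0.006 -0.01   0.001] shift [-0.0025  0.     -0.0013]
```

```bash
python3 -m creep '[[[0,0,0,0,0,0,0],[0,0,0,0,0,0,0]]]'; python3 d.py '{"tip":[0.5265,-0.0758,0.115]}'
```

```text
t: 4.33
eef_pos: [0.5291, -0.0759, 0.1667]
tool_rot: [-0.004, 1.0, 0.0, 0.005]
contact_force: [-1.3, 2.3, 5.0]
gripper_width: -0.001
t 4.33 cur tip [ 0.5298 -0.0753  0.0937] tcp [ 0.5291 -0.0759  0.1667] toolz [ 0.009  0.008 -1.   ] gw -0.001 F [-1.3  2.3  5. ]
turn [-0.008 -0.009  0.   ] shift [-0.0024 -0.0003 -0.0213]
```

Pressed: the force is 5 N and the tip is at 93.7 mm. Next I'll lift and cross to mute.

```bash
python3 -m creep '[[[0,0,0,0,0,-0.010,0],[0,0,0,0,0,-0.015,0],[0,0,0,0,0,-0.015,0],[0,0,0,0,0,0,0],[-0.008,-0.009,0,-0.001,-0.022,0,0],[0,0,0,0,-0.022,0,0],[0,0,0,0,-0.022,0,0],[0,0,0,0,0,0,0]]]'; python3 d.py '{"tip":[0.5247,-0.0080,0.090]}'
```

```text
t: 5.0
eef_pos: [0.5273, -0.0106, 0.2092]
tool_rot: [0.001, 1.0, -0.004, 0.0]
contact_force: [-0.7, -0.3, 0.2]
gripper_width: -0.0
t 5.00 cur tip [ 0.5273 -0.0107  0.1362] tcp [ 0.5273 -0.0106  0.2092] toolz [ 0.    -0.001 -1.   ] gw -0.000 F [-0.7 -0.3  0.2]
turn [ 0.001 -0.    -0.008] shift [-0.0027 -0.0027  0.0462]
```

```bash
python3 -m creep '[[[0,0,0,-0.0027,-0.0027,0.010,0],[0,0,0,0,0,0.012,0],[0,0,0,0,0,0.010,0],[0,0,0,0,0,0,0],[0,0,0,0,0,0,0]]]'; python3 d.py '{"tip":[0.5247,-0.0080,0.0815]}'
```

```text
t: 5.42
eef_pos: [0.5229, -0.0079, 0.1729]
tool_rot: [0.001, 1.0, -0.003, -0.001]
contact_force: [-0.9, -0.7, -0.0]
gripper_width: -0.001
t 5.42 cur tip [ 0.5227 -0.0081  0.0999] tcp [ 0.5229 -0.0079  0.1729] toolz [-0.002 -0.002 -1.   ] gw -0.001 F [-0.9 -0.7 -0. ]
turn [ 0.002  0.002 -0.007] shift [0.0018 0.     0.0184]
```

```bash
python3 -m creep '[[[0,0,0,0.0018,0,0.007,0],[0,0,0,0,0,0.006,0],[0,0,0,0,0,0.003,0],[0,0,0,0,0,0.002,0],[0,0,0,0,0,0.002,0]]]'; python3 d.py '{"tip":[0.5247,-0.0080,0.0815]}'
```

```text
t: 5.83
eef_pos: [0.5254, -0.0093, 0.153]
tool_rot: [0.0, 1.0, -0.005, -0.001]
contact_force: [-12.2, 2.2, 43.8]
gripper_width: 0.002
t 5.83 cur tip [ 0.5252 -0.0094  0.08  ] tcp [ 0.5254 -0.0093  0.153 ] toolz [-0.002 -0.    -1.   ] gw 0.002 F [-12.2   2.2  43.8]
turn [ 0.     0.002 -0.01 ] shift [-0.0007 -0.0013 -0.0015]
```

```bash
python3 -m creep '[[[0,0,0,0,0,-0.001,0],[0,0,0,0,0,0,0]]]'; python3 d.py '{"tip":[0.5247,-0.0080,0.0815]}'
```

```text
t: 6.0
eef_pos: [0.5253, -0.0095, 0.1552]
tool_rot: [-0.001, 1.0, -0.005, -0.001]
contact_force: [-1.5, 0.3, 4.4]
gripper_width: 0.004
t 6.00 cur tip [ 0.5251 -0.0094  0.0822] tcp [ 0.5253 -0.0095  0.1552] toolz [-0.003  0.002 -1.   ] gw 0.004 F [-1.5  0.3  4.4]
turn [-0.002  0.003 -0.01 ] shift [-0.0006 -0.0015  0.0007]
```

```bash
python3 -m creep '[[[0,0,0,0,0,-0.010,0],[0,0,0,0,0,-0.03,0],[0,0,0,0,0,-0.035,0],[0,0,0,0,0,-0.035,0.0854],[0,0,0,0,0,-0.035,0.0854],[0,0,0,0,0,-0.02,0.0854],[0,0,0,0.012,-0.028,0,0.0854],[0,0,0,0.012,-0.028,0,0.0854],[0,0,0,0.012,-0.028,0,0.0854],[0,0,0,0.012,-0.028,0,0.0854],[0,0,0,0.012,-0.028,0,0.0854],[0,0,0,0.012,-0.028,0,0.0854],[0,0,0,0.012,-0.028,0,0.0854],[0,0,0,0.012,-0.028,0,0.0854],[0,0,0,0.012,-0.028,0,0.0854],[0,0,0,0,0,0,0.0854]]]'; python3 - <<'E'
from d import *
need([.6445,.2795,.26])
for n in("top","side"):
    c=cam(n); save(c,n+"2")
c=cam("side")
b=cv2.resize(c["color"][60:200,250:390,::-1],None,fx=4.2,fy=4.2,interpolation=cv2.INTER_CUBIC); cv2.imwrite("pics/z2.png",b)
E
```

```text
t: 7.33
eef_pos: [0.6431, 0.2434, 0.3392]
tool_rot: [-0.001, 1.0, -0.013, 0.004]
contact_force: [-0.8, 0.6, -0.1]
gripper_width: 1.0
t 7.33 cur tip [0.6437 0.2436 0.2662] tcp [0.6431 0.2434 0.3392] toolz [ 0.007  0.003 -1.   ] gw 1.000 F [-0.8  0.6 -0.1]
turn [-0.003 -0.007 -0.026] shift [ 0.0004 -0.0361  0.0063]
```

View pics/z2.png

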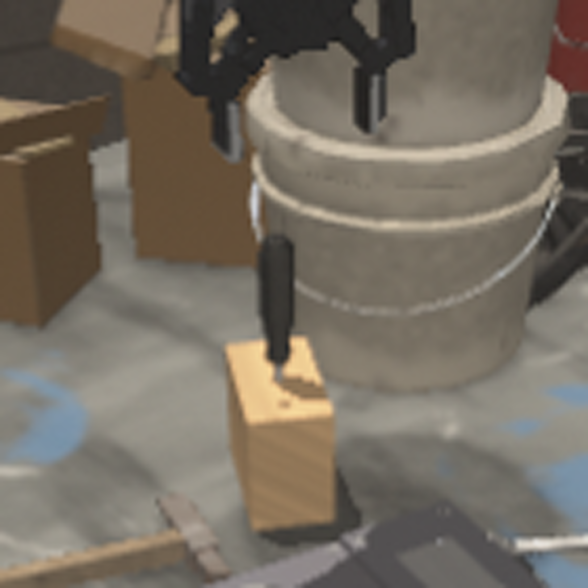

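View pics/top2.png

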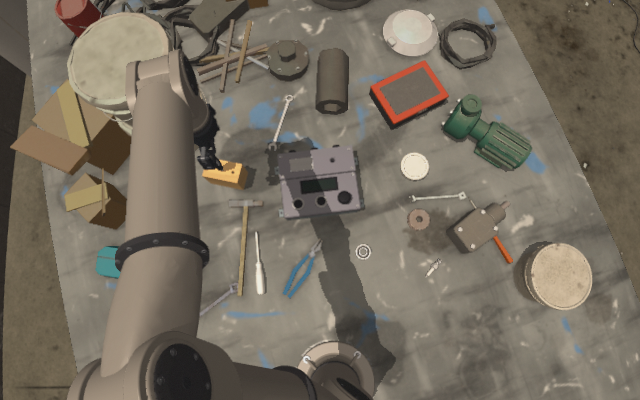

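```bash
python3 - <<'E'
from h import *
c=cam("side"); P=cloud(c)
for z in np.arange(.05,.6,.05):
    q=P[(abs(P[...,2]-z)<.02)&(P[...,1]>.3)&(P[...,0]>.66)&(P[...,0]<1.1)&(P[...,1]<.8)&(c["range_z"]>0)]
    if len(q): 
        d=np.hypot(q[:,0]-.6445,q[:,1]-.28); print(round(z,2),len(q),d.min().round(3),q[d.argmin()].round(3),q[:,:2].min(0).round(3))
E
```

```text
0.05 1553 0.138 [0.751 0.369 0.062] [0.685 0.3  ]
0.1 960 0.031 [0.666 0.302 0.088] [0.666 0.301]
0.15 983 0.126 [0.748 0.351 0.148] [0.686 0.312]
0.2 1610 0.12 [0.741 0.352 0.189] [0.661 0.308]
0.25 675 0.138 [0.746 0.374 0.263] [0.731 0.326]
0.3 494 0.136 [0.743 0.374 0.284] [0.743 0.323]
0.35 652 0.126 [0.751 0.347 0.356] [0.751 0.312]
0.4 1421 0.122 [0.747 0.346 0.394] [0.744 0.308]
```

```bash
python3 -m creep '[[[-0.003,-0.007,-0.026,0.002,-0.018,0,0.0854],[0,0,0,0,-0.017,0,0.0854],[0,0,0,0,0,0,0.0854],[0,0,0,0,0,0,0.0854]]]'; python3 - <<'E'
from d import *
need([.646,.281,.147])
c=cam("side")
b=cv2.resize(c["color"][0:200,210:410,::-1],None,fx=2.9,fy=2.9,interpolation=cv2.INTER_CUBIC); cv2.imwrite("pics/z3.png",b)
c=cam("top")
b=cv2.resize(c["color"][60:240,120:360,::-1],None,fx=3,fy=3,interpolation=cv2.INTER_CUBIC); cv2.imwrite("pics/z3t.png",b)
E
```

```text
t: 7.87
eef_pos: [0.6453, 0.2625, 0.3421]
tool_rot: [0.002, 1.0, -0.01, 0.0]
contact_force: [0.5, 0.4, -0.7]
gripper_width: 1.001
t 7.87 cur tip [0.6454 0.2621 0.2691] tcp [0.6453 0.2625 0.3421] toolz [ 0.001 -0.005 -1.   ] gw 1.001 F [ 0.5  0.4 -0.7]
turn [ 0.005 -0.001 -0.02 ] shift [ 0.0002 -0.0191  0.122 ]
```

View pics/z3.png

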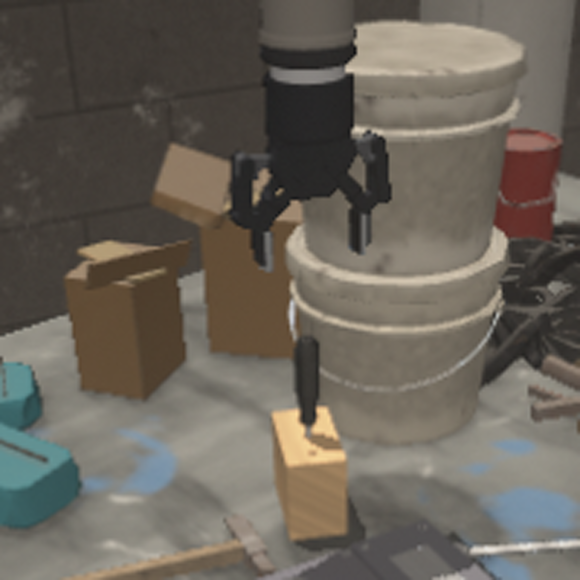

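View pics/z3t.png

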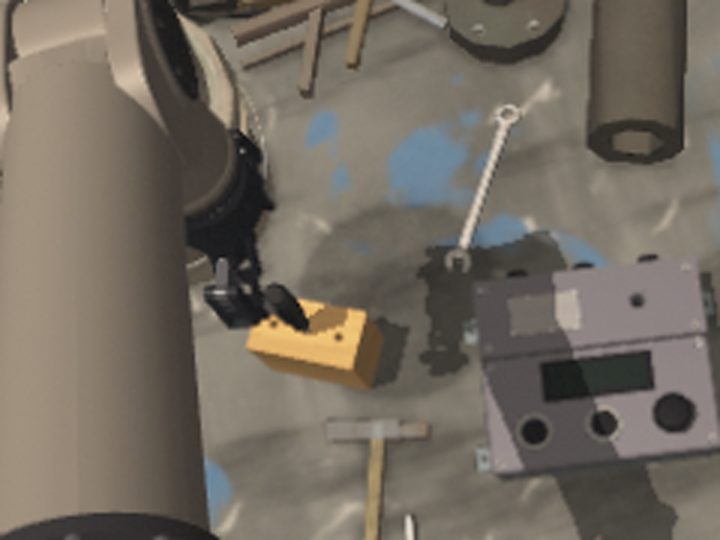

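```bash
python3 - <<'E'
from h import *
c=cam("top"); P=cloud(c)
for uv in [(100,60),(80,60),(190,140),(200,110)]: print(uv,P[uv[1],uv[0]].round(3))
c=cam("side"); P=cloud(c)
for uv in [(315,5),(302,5),(330,5),(350,25),(375,30)]: print(uv,P[uv[1],uv[0]].round(3))
for z in np.arange(.4,.62,.02):
    m=(abs(P[...,2]-z)<.01)&(P[...,0]>.55)&(P[...,0]<.74)&(P[...,1]>.15)&(P[...,1]<.4); q=P[m]
    m2=(abs(P[...,2]-z)<.01)&(P[...,0]>.74)&(P[...,0]<1.05)&(P[...,1]>.3)&(P[...,1]<.6); q2=P[m2]
    print(round(z,2),len(q),q.min(0).round(3) if len(q) else'',q.max(0).round(3) if len(q) else '',len(q2), np.hypot(*(q2[:,:2]-[.6445,.28]).T).min().round(3) if len(q2) else '')
E
```

```text
(100, 60) [0.837 0.481 0.412]
(80, 60) [0.844 0.532 0.412]
(190, 140) [0.61  0.26  0.419]
(200, 110) [0.7   0.253 0.374]
(315, 5) [0.627 0.228 0.493]
(302, 5) [0.608 0.257 0.491]
(330, 5) [0.667 0.231 0.489]
(350, 25) [0.781 0.33  0.412]
(375, 30) [0.852 0.313 0.394]
0.4 214 [0.605 0.222 0.39 ] [0.739 0.356 0.41 ] 1074 0.122
0.42 266 [0.605 0.221 0.41 ] [0.74  0.374 0.43 ] 295 0.124
0.44 298 [0.605 0.221 0.43 ] [0.677 0.283 0.45 ] 0 
0.46 254 [0.603 0.221 0.45 ] [0.678 0.269 0.47 ] 0 
0.48 314 [0.604 0.22  0.47 ] [0.677 0.275 0.49 ] 0 
0.5 206 [0.607 0.222 0.49 ] [0.674 0.271 0.504] 0 
0.52 0   0 
0.54 0   0 
0.56 0   0 
0.58 0   0 
0.6 0   0
```

```bash
python3 -m creep '[[[0.005,0,-0.02,0,-0.019,0,0.0854],[0,0,0,0,0,0,0.0854],[0,0,0,0,0,0,0.0854]]]'; python3 d.py '{"tip":[0.646,0.281,0.147]}'
```

```text
t: 8.32
eef_pos: [0.646, 0.2808, 0.3423]
tool_rot: [-0.0, 1.0, -0.001, 0.0]
contact_force: [0.0, -0.4, -0.7]
gripper_width: 1.004
t 8.32 cur tip [0.646  0.2809 0.2693] tcp [0.646  0.2808 0.3423] toolz [ 0.001  0.001 -1.   ] gw 1.004 F [ 0.  -0.4 -0.7]
turn [-0.001 -0.001 -0.001] shift [-0.000e+00 -1.000e-04  1.223e-01]
```

```bash
python3 -m creep '[[[0,0,0,0,0,0.018,0.0854],[0,0,0,0,0,0.018,0.0854],[0,0,0,0,0,0.018,0.0854],[0,0,0,0,0,0,0.0854],[0,0,0,0,0,0,0.0854]]]'; python3 - <<'E'
from d import *
need([.646,.281,.143])
c=cam("side")
b=cv2.resize(c["color"][50:200,250:400,::-1],None,fx=3.9,fy=3.9,interpolation=cv2.INTER_CUBIC); cv2.imwrite("pics/z4.png",b)
E
```

```text
t: 8.73
eef_pos: [0.6466, 0.2825, 0.2881]
tool_rot: [-0.002, 1.0, 0.0, 0.002]
contact_force: [0.7, -0.9, 0.7]
gripper_width: 0.999
t 8.73 cur tip [0.6469 0.2828 0.2151] tcp [0.6466 0.2825 0.2881] toolz [ 0.004  0.003 -1.   ] gw 0.999 F [ 0.7 -0.9  0.7]
turn [-0.003 -0.004  0.001] shift [-0.0009  0.0018  0.0721]
```

View pics/z4.png

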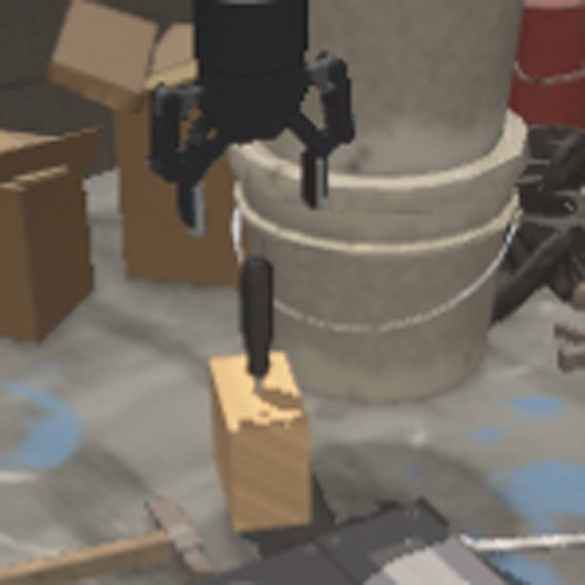

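The fingers straddle the handle: the fingertip midpoint is about (255,219) in the crop, and the handle top is at (257,260). I'll go down and grip.

```bash
python3 -m creep '[[[-0.003,-0.004,0,-0.001,0.002,0.018,0.0854],[0,0,0,0,0,0.018,0.0854],[0,0,0,0,0,0.018,0.0854],[0,0,0,0,0,0.012,0.0854],[0,0,0,0,0,0,0.0854],[0,0,0,0,0,0,0.0854]]]'; python3 d.py '{"tip":[0.646,0.281,0.143]}'
```

```text
t: 9.28
eef_pos: [0.6494, 0.2817, 0.2279]
tool_rot: [-0.003, 1.0, 0.001, 0.005]
contact_force: [0.5, 1.4, 0.3]
gripper_width: 1.001
t 9.28 cur tip [0.65   0.2821 0.1549] tcp [0.6494 0.2817 0.2279] toolz [ 0.009  0.005 -1.   ] gw 1.001 F [0.5 1.4 0.3]
turn [-0.005 -0.009  0.001] shift [-0.0035  0.0008  0.0118]
```

```bash
python3 -m creep '[[[-0.005,-0.009,0,-0.0035,0.001,0.010,0.0854],[0,0,0,0,0,0,0.0854],[0,0,0,0,0,0,0.0854]]]'; python3 d.py '{"tip":[0.646,0.281,0.143]}'
```

```text
t: 9.53
eef_pos: [0.647, 0.2811, 0.2202]
tool_rot: [-0.001, 1.0, 0.001, 0.001]
contact_force: [0.2, -0.0, 0.5]
gripper_width: 1.001
t 9.53 cur tip [0.6472 0.2812 0.1472] tcp [0.647  0.2811 0.2202] toolz [ 0.003  0.001 -1.   ] gw 1.001 F [ 0.2 -0.   0.5]
turn [-0.001 -0.003  0.001] shift [-0.001   0.0001  0.0042]
```

Now I'll close gently, to see whether contact is symmetric.

```bash
python3 -m creep '[[[-0.001,-0.003,0,-0.001,0,0.003,0.05],[0,0,0,0,0,0,0.03],[0,0,0,0,0,0,0.018],[0,0,0,0,0,0,0.01],[0,0,0,0,0,0,0.0],[0,0,0,0,0,0,0.0],[0,0,0,0,0,0,0.0],[0,0,0,0,0,0,0.0]]]' 60; python3 d.py '{"tip":[0.646,0.281,0.143]}'
```

```text
t: 10.2
eef_pos: [0.6458, 0.2815, 0.2188]
tool_rot: [-0.001, 1.0, 0.001, -0.0]
contact_force: [-0.1, 0.2, -0.1]
gripper_width: 0.278
t 10.20 cur tip [0.6457 0.2816 0.1458] tcp [0.6458 0.2815 0.2188] toolz [-0.     0.002 -1.   ] gw 0.278 F [-0.1  0.2 -0.1]
turn [-0.002  0.     0.002] shift [0.0002 0.0005 0.0028]
```

```bash
python3 -m creep '[[[0,0,0,0,0,-0.010,0],[0,0,0,0,0,-0.014,0],[0,0,0,0,0,-0.014,0],[0,0,0,0,0,-0.014,0],[0,0,0,0,0,0,0]]]'; python3 d.py '{"tip":[0.646,0.281,0.26]}'
```

```text
t: 10.62
eef_pos: [0.6462, 0.2813, 0.2763]
tool_rot: [-0.001, 1.0, 0.001, 0.0]
contact_force: [-1.4, 0.5, 0.6]
gripper_width: 0.275
t 10.62 cur tip [0.6463 0.2814 0.2033] tcp [0.6462 0.2813 0.2763] toolz [ 0.001  0.001 -1.   ] gw 0.275 F [-1.4  0.5  0.6]
turn [-0.001 -0.001  0.001] shift [-0.0002  0.0002 -0.0567]
```

```bash
python3 -m creep '[[[0,0,0,0,0,-0.014,0],[0,0,0,0,0,-0.016,0],[0,0,0,0,0,-0.016,0],[0,0,0,0,0,-0.016,0],[0,0,0,0,0,0,0]]]'; python3 - <<'E'
from d import *
need([.646,.281,.26])
c=cam("side")
b=cv2.resize(c["color"][40:190,250:400,::-1],None,fx=3.9,fy=3.9,interpolation=cv2.INTER_CUBIC); cv2.imwrite("pics/z5.png",b)
E
```

```text
t: 11.03
eef_pos: [0.6466, 0.2808, 0.3445]
tool_rot: [-0.002, 1.0, 0.0, 0.002]
contact_force: [1.5, 0.2, -0.9]
gripper_width: 0.274
t 11.03 cur tip [0.647  0.281  0.2715] tcp [0.6466 0.2808 0.3445] toolz [ 0.005  0.003 -1.   ] gw 0.274 F [ 1.5  0.2 -0.9]
turn [-0.003 -0.005  0.001] shift [-0.0007 -0.0002  0.0115]
```

View pics/z5.png

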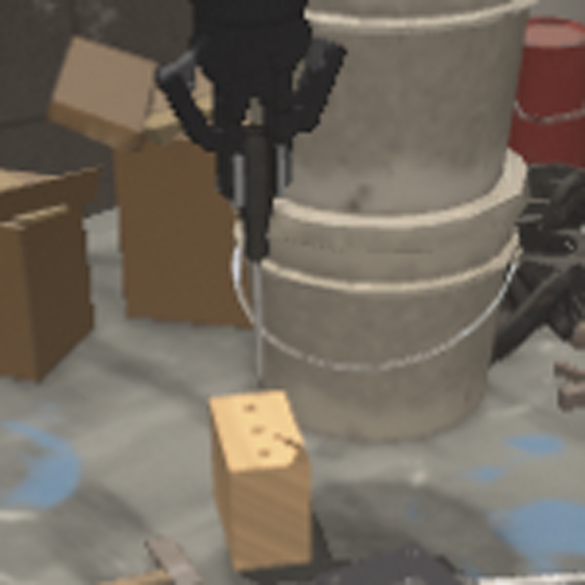

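```bash
python3 -m creep '[[[-0.003,-0.005,0,0,0.015,0,0],[0,0,0,0,0.025,0,0],[0,0,0,0,0.028,0,0],[0,0,0,0,0.028,0,0],[0,0,0,0,0.028,0,0],[0,0,0,0,0.028,0,0],[0,0,0,0,0.028,0,0],[0,0,0,0,0.028,0,0],[0,0,0,0,0.028,0,0],[0,0,0,0,0.025,0,0],[0,0,0,0,0.015,0,0],[0,0,0,0,0,0,0],[0,0,0,0,0,0,0]]]'; python3 d.py '{"tip":[0.650,-0.0535,0.125],"L":0.211}'
```

```text
t: 12.17
eef_pos: [0.6358, -0.0209, 0.3264]
tool_rot: [0.005, 1.0, -0.002, -0.014]
contact_force: [-0.6, 0.9, -1.2]
gripper_width: 0.277
t 12.17 cur tip [ 0.63   -0.0231  0.1155] tcp [ 0.6358 -0.0209  0.3264] toolz [-0.028 -0.011 -1.   ] gw 0.277 F [-0.6  0.9 -1.2]
turn [ 0.011  0.028 -0.004] shift [ 0.014   0.0327 -0.0097]
```

```bash
python3 -m creep '[[[0.011,0.028,-0.004,0.007,0.016,-0.01,0],[0,0,0,0.007,0.016,0,0],[0,0,0,0,0,0,0],[0,0,0,0,0,0,0]]]'; python3 - <<'E'
from d import *
need([.6502,-.0535,.125],L=.211)
for n in("side","top"):
    c=cam(n); save(c,n+"6")
    u,v=proj(c,[[.65,-.053,.12]])[0].astype(int); print(u,v)
    b=cv2.resize(c["color"][v-60:v+40,u-60:u+60,::-1],None,fx=5.8,fy=5.8,interpolation=cv2.INTER_CUBIC); cv2.imwrite("pics/z6%s.png"%n,b)
E
```

```text
t: 12.5
eef_pos: [0.6489, -0.0495, 0.333]
tool_rot: [-0.001, 1.0, 0.002, -0.002]
contact_force: [-0.1, 1.4, -0.1]
gripper_width: 0.274
t 12.50 cur tip [ 0.6479 -0.0489  0.122 ] tcp [ 0.6489 -0.0495  0.333 ] toolz [-0.005  0.003 -1.   ] gw 0.274 F [-0.1  1.4 -0.1]
turn [-0.003  0.005  0.005] shift [ 0.0012  0.004  -0.003 ]
381 200
332 155
```

View pics/z6side.png

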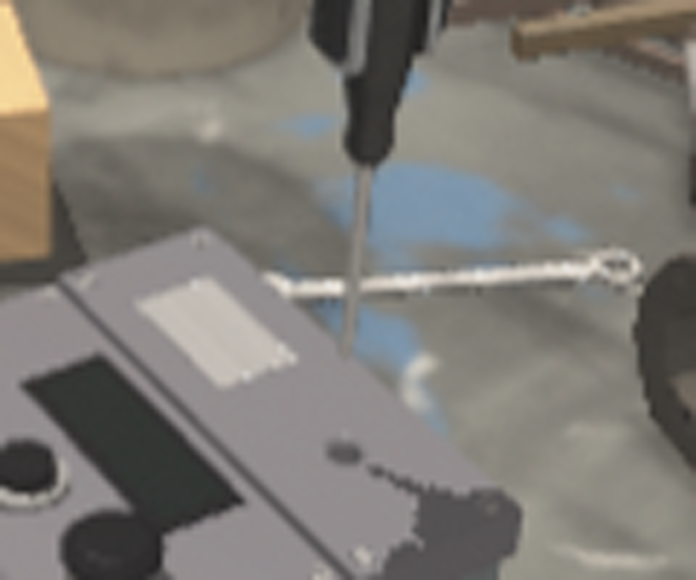

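View pics/z6top.png

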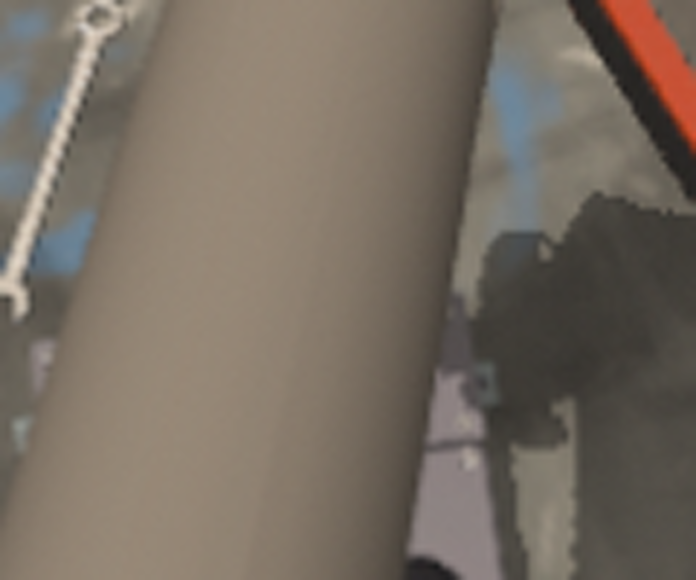

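```bash
python3 - <<'E'
from d import *
c=cam("side")
px=lambda x,y:(321+(x+.5)/5.8-.5,140+(y+.5)/5.8-.5)
h=onz(c,[px(345,452)],.075)[0]; 
for z in(.117,.122,.127): 
    t=onz(c,[px(347,357)],z)[0]; print(z,t,"tip-hole",t-h)
print(h, "top hole .6502 -.0535; bias",np.array([.6502,-.0535])-h[:2])
# vertical through tip & shaft top
tt=onz(c,[px(347,357)],.122)[0]; q=proj(c,[tt,tt+[0,0,.05],tt+[0,0,.09]]); print(((q-[321,140]+.5)*5.8).round(0))
o,d=ray(c,[px(347,357)]);print("sidecam ray dir",d/np.linalg.norm(d))
E
```

```text
0.117 [ 0.6489636  -0.04926441  0.117     ] tip-hole [0.00326094 0.00929451 0.042     ]
0.122 [ 0.64504449 -0.05434306  0.122     ] tip-hole [-0.00065816  0.00421585  0.047     ]
0.127 [ 0.64112539 -0.05942172  0.127     ] tip-hole [-0.00457727 -0.0008628   0.052     ]
[ 0.64570266 -0.05855892  0.075     ] top hole .6502 -.0535; bias [0.00449734 0.00505892]
[[347. 358.]
 [358. 256.]
 [367. 169.]]
sidecam ray dir [[ 0.48185396  0.62441963 -0.61474945]]
```

```bash
python3 -m creep '[[[-0.003,0.005,0.005,0.0012,0.0043,0.010,0],[0,0,0,0,0,0.010,0],[0,0,0,0,0,0.010,0],[0,0,0,0,0,0,0],[0,0,0,0,0,0,0]]]'; python3 d.py '{"tip":[0.6491,-0.0532,0.083],"L":0.211}'
```

```text
t: 13.07
eef_pos: [0.6493, -0.049, 0.298]
tool_rot: [-0.0, 1.0, 0.003, -0.001]
contact_force: [0.1, 0.6, -1.1]
gripper_width: 0.272
t 13.07 cur tip [ 0.6488 -0.0488  0.087 ] tcp [ 0.6493 -0.049   0.298 ] toolz [-0.002  0.001 -1.   ] gw 0.272 F [ 0.1  0.6 -1.1]
turn [-0.001  0.002  0.006] shift [-0.0002  0.0042  0.004 ]
```

```bash
python3 -m creep '[[[0,0.002,0.006,0,0.004,0.003,0],[0,0,0,0,0.001,0,0],[0,0,0,0,0,0,0]]]'; python3 - <<'E'
from d import *
need([.6491,-.0532,.083],L=.211)
c=cam("side"); u,v=381,205
b=cv2.resize(c["color"][v-40:v+30,u-40:u+40,::-1],None,fx=8,fy=8,interpolation=cv2.INTER_CUBIC); cv2.imwrite("pics/z7.png",b)
E
```

```text
t: 13.32
eef_pos: [0.6492, -0.054, 0.294]
tool_rot: [-0.0, 1.0, -0.0, -0.001]
contact_force: [-0.3, -0.1, -1.4]
gripper_width: 0.274
t 13.32 cur tip [ 0.6489 -0.0538  0.083 ] tcp [ 0.6492 -0.054   0.294 ] toolz [-0.001  0.001 -1.   ] gw 0.274 F [-0.3 -0.1 -1.4]
turn [-0.001  0.001 -0.   ] shift [-0.0001 -0.0008  0.    ]
```

View pics/z7.png

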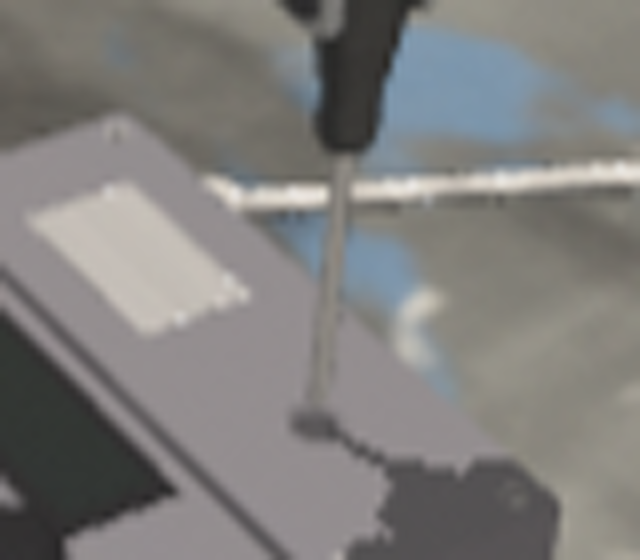

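```bash
python3 - <<'E'
from d import *
c=cam("side")
px=lambda x,y:(341+(x+.5)/8-.5,165+(y+.5)/8-.5)
h=onz(c,[px(315,424)],.075)[0]
for z in(.081,.083,.085): print(z,onz(c,[px(317,408)],z)[0]-h)
g=c["color"][200:226,370:392].mean(2).astype(int); print(g[8:24:1])
E
```

```text
0.081 [0.0002697  0.00019051 0.006     ]
0.083 [-0.00119054 -0.00168565  0.008     ]
0.085 [-0.00265079 -0.00356182  0.01      ]
[[144 144 144 144 143 144 144 144 144 144 119 133 131 141 145 144 144 143
  143 142 160 181]
 [144 145 144 143 144 144 145 144 144 140 120 133 124 141 144 144 144 143
  144 144 151 171]
 [144 144 144 144 144 144 143 143 144 137 124 133 126 141 143 144 143 144
  144 144 144 153]
 [144 144 144 143 143 144 144 143 144 139 126 134 133 142 143 144 145 144
  144 144 143 144]
 [144 144 144 144 144 144 144 144 144 134 125 135 134 142 144 143 144 144
  143 144 144 144]
 [143 144 143 143 144 144 144 143 144 128 122 134 139 142 144 143 144 144
  144 144 143 143]
 [144 144 144 144 143 144 144 144 144 124 125 132 142 144 144 144 143 144
  144 144 144 143]
 [144 144 144 144 144 144 144 138 134 125 135 135 139 143 144 144 143 144
  143 143 143 143]
 [144 144 144 143 144 143 140 125 115 112 119 117 126 137 143 144 144 144
  144 144 144 144]
 [144 144 144 144 144 144 141 115  96  93  93  92  98 127 141 144 144 144
  144 144 144 144]
 [144 144 144 143 144 143 144 114  90  88  88  86  81 113 136 143 144 143
  144 144 144 143]
 [144 144 144 144 144 143 144 133 117 101  97  94  83  93 135 144 144 144
  144 144 144 143]
 [144 143 144 144 145 144 144 144 139 131 128 129 123 123 115 113 113 140
  144 144 143 143]
 [144 143 144 143 144 144 145 144 144 143 144 144 143 144 128  91  83 109
  113 140 144 144]
 [144 144 143 143 143 144 143 143 144 144 143 144 144 144 143 127 123  92
   83 108 112 113]
 [144 144 144 144 144 144 143 144 143 144 144 144 145 143 143 144 143 127
  124  90  83  83]]
```

```bash
python3 -m creep '[[[0,0,0,0.0005,-0.0007,0.006,0],[0,0,0,0,0,0.006,0],[0,0,0,0,0,0.004,0],[0,0,0,0,0,0,0],[0,0,0,0,0,0,0]]]'; python3 - <<'E'
from d import *
need([.6494,-.0533,.060],L=.211)
c=cam("side"); u,v=381,205
b=cv2.resize(c["color"][v-40:v+30,u-40:u+40,::-1],None,fx=8,fy=8,interpolation=cv2.INTER_CUBIC); cv2.imwrite("pics/z8.png",b)
E
```

```text
t: 13.83
eef_pos: [0.6501, -0.0532, 0.2772]
tool_rot: [-0.001, 1.0, -0.0, 0.0]
contact_force: [-0.2, 0.5, -0.7]
gripper_width: 0.282
t 13.83 cur tip [ 0.6502 -0.0529  0.0662] tcp [ 0.6501 -0.0532  0.2772] toolz [ 0.     0.001 -1.   ] gw 0.282 F [-0.2  0.5 -0.7]
turn [-0.001 -0.    -0.   ] shift [-0.0007  0.0001  0.0062]
```

View pics/z8.png

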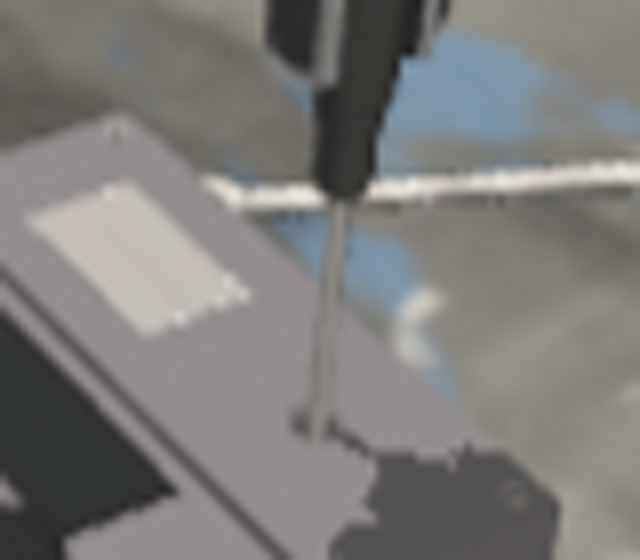

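```bash
python3 -m creep '[[[0,0,0,-0.0008,-0.0005,0.005,0],[0,0,0,0,0,0.004,0],[0,0,0,0,0,0,0],[0,0,0,0,0,0,0]]]'; python3 d.py '{"tip":[0.6494,-0.0525,0.0465],"L":0.211}'
```

```text
t: 14.22
eef_pos: [0.6493, -0.0525, 0.2673]
tool_rot: [-0.001, 1.0, -0.0, 0.0]
contact_force: [1.1, 0.6, -0.4]
gripper_width: 0.271
t 14.22 cur tip [ 0.6494 -0.0522  0.0563] tcp [ 0.6493 -0.0525  0.2673] toolz [ 0.     0.001 -1.   ] gw 0.271 F [ 1.1  0.6 -0.4]
turn [-0.001 -0.    -0.   ] shift [0.0001 0.     0.0098]
```

```bash
python3 -m creep '[[[0,0,0,0,0,0.003,0],[0,0,0,0,0,0.002,0],[0,0,0,0,0,0,0]]]'; python3 d.py '{"tip":[0.6494,-0.0525,0.0465],"L":0.211}'; python3 -m creep '[[[0,0,0,0,0,0.0015,0],[0,0,0,0,0,0,0]]]'; python3 d.py '{"tip":[0.6494,-0.0525,0.0465],"L":0.211}'
```

```text
t: 14.47
eef_pos: [0.6496, -0.0525, 0.2624]
tool_rot: [-0.001, 1.0, 0.0, 0.001]
contact_force: [-0.1, -0.3, 2.5]
gripper_width: 0.276
t 14.47 cur tip [ 0.6499 -0.0523  0.0514] tcp [ 0.6496 -0.0525  0.2624] toolz [ 0.001  0.001 -1.   ] gw 0.276 F [-0.1 -0.3  2.5]
turn [-0.001 -0.001  0.   ] shift [-0.0002 -0.      0.0049]
t: 14.63
eef_pos: [0.6497, -0.0526, 0.2613]
tool_rot: [-0.001, 1.0, -0.0, 0.001]
contact_force: [-1.0, 0.4, 1.8]
gripper_width: 0.277
t 14.63 cur tip [ 0.6501 -0.0523  0.0503] tcp [ 0.6497 -0.0526  0.2613] toolz [ 0.002  0.001 -1.   ] gw 0.277 F [-1.   0.4  1.8]
turn [-0.001 -0.002 -0.   ] shift [-0.0003 -0.0001  0.0038]
```

```bash
python3 -m creep '[[[0,0,0,0,0,0.0015,0],[0,0,0,0,0,0.001,0],[0,0,0,0,0,0,0]]]'; python3 d.py '{"tip":[0.6494,-0.0525,0.0465],"L":0.211}'; python3 -m creep '[[[0,0,0,0,0,0.001,0],[0,0,0,0,0,0,0]]]'; python3 d.py '{"tip":[0.6494,-0.0525,0.0465],"L":0.211}'
```

```text
t: 14.88
eef_pos: [0.6497, -0.0528, 0.2593]
tool_rot: [-0.001, 1.0, -0.0, 0.001]
contact_force: [-1.4, 1.0, 2.1]
gripper_width: 0.275
t 14.88 cur tip [ 0.6502 -0.0524  0.0483] tcp [ 0.6497 -0.0528  0.2593] toolz [ 0.002  0.002 -1.   ] gw 0.275 F [-1.4  1.   2.1]
turn [-0.002 -0.002 -0.   ] shift [-0.0003 -0.0003  0.0018]
t: 15.05
eef_pos: [0.6498, -0.0528, 0.2586]
tool_rot: [-0.001, 1.0, -0.0, 0.001]
contact_force: [-2.0, 0.6, 3.8]
gripper_width: 0.276
t 15.05 cur tip [ 0.6502 -0.0524  0.0476] tcp [ 0.6498 -0.0528  0.2586] toolz [ 0.002  0.002 -1.   ] gw 0.276 F [-2.   0.6  3.8]
turn [-0.002 -0.002 -0.   ] shift [-0.0004 -0.0003  0.0011]
```

```bash
for i in 1; do python3 -m creep '[[[0,0,0,0,0,0.001,0],[0,0,0,0,0,0,0]]]'; done; python3 -c "
from h import *
F=[]
for i in range(8): cam('side'); o=get_obs(); F.append(o['contact_force'])
print(np.mean(F,0),np.std(F,0),o['eef_pos'])"; python3 -m creep '[[[0,0,0,0,0,0.001,0],[0,0,0,0,0,0,0]]]'; python3 -c "
from h import *
F=[]
for i in range(8): cam('side'); o=get_obs(); F.append(o['contact_force'])
print(np.mean(F,0),np.std(F,0),o['eef_pos'])"
```

```text
t: 15.22
eef_pos: [0.6498, -0.0528, 0.2577]
tool_rot: [-0.001, 1.0, -0.0, 0.001]
contact_force: [-1.2, 0.5, 3.4]
gripper_width: 0.277
[-1.58191104  0.35972756  3.60951021] [0.26139585 0.37903855 0.45202914] [ 0.64983698 -0.0528145   0.25784945]
t: 15.78
eef_pos: [0.6498, -0.0528, 0.2568]
tool_rot: [-0.001, 1.0, -0.0, 0.001]
contact_force: [-1.5, -1.2, 3.8]
gripper_width: 0.276
[-1.55029189  0.4013418   3.96493756] [0.64307556 0.50135896 0.37241393] [ 0.64986039 -0.05287275  0.25700868]
```

```bash
python3 -m creep '[[[0,0,0,0,0,0.0008,0],[0,0,0,0,0,0,0]]]'; python3 -c "
from h import *
F=[]
for i in range(10): cam('side'); o=get_obs(); F.append(o['contact_force'])
print(np.mean(F,0),np.std(F,0),o['eef_pos'])"
```

```text
t: 16.35
eef_pos: [0.6499, -0.0529, 0.2562]
tool_rot: [-0.001, 1.0, -0.0, 0.001]
contact_force: [-1.5, -0.0, 4.8]
gripper_width: 0.281
[-1.80451667  0.44016811  4.52600212] [0.5668072  0.54739413 0.6331206 ] [ 0.64987488 -0.05289711  0.25631451]
```

```bash
python3 -m creep '[[[0,0,0,0,0,0,0],[0,0,0,0,0,0,0],[0,0,0,0,0,0,0],[0,0,0,0,0,0,0],[0,0,0,0,0,0,0],[0,0,0,0,0,0,0]]]'; python3 - <<'E'
from d import *
c=cam("side"); save(c,"side9"); F=[]
for i in range(8): cam('side'); o=get_obs(); F.append(o['contact_force'])
print(np.mean(F,0),o['eef_pos'],o["gripper_width"],o["t"])
E
```

```text
t: 17.35
eef_pos: [0.6499, -0.0529, 0.2563]
tool_rot: [-0.001, 1.0, -0.0, 0.001]
contact_force: [-2.4, 0.9, 3.6]
gripper_width: 0.274
[-1.55544806  0.36494613  4.26537856] [ 0.6498985  -0.05285523  0.25633979] 0.2783082259619294 17.8
```

View pics/side9.png

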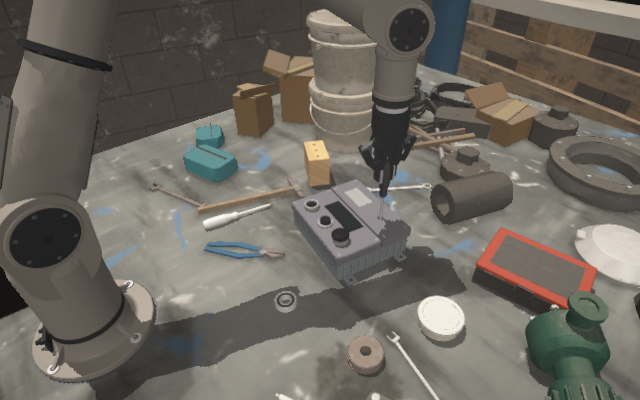

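The screwdriver stands upright in the hole (about 381,215) and the push is steady. The pulley (366,355), bearing (286,301) and tub (441,318) are where they started. Handing in.

```bash
python3 -c "
from station import *
print(hand_in())"
```

```text
the job is handed in; nothing more can be done
None
```

I pressed stop and then mute with the closed fingertips and let each come up. I then took the black screwdriver from the block and lowered it upright through the reset hole. The job was handed in at about t = 17.8 s with the button still held down.

**Reset button:** the last checks showed a steady push of about 4.3 N, or roughly 5 N allowing for the tool's weight. The travel is an estimate: about 6.5–7 mm from the spring force, and about 7.7 mm from the arm's pose. Both are over the 5 mm needed. The tool axis was within 0.2° of vertical, and the fingers held the handle at about 24 mm opening.

**Keys:** stop and mute were judged by force and height only, as their joints cannot be read. Stop went down to about 93.7 mm and mute to about 80–82 mm. The start key was never approached.

**Checks that disagreed or were rough:**
- **Mute press:** the press briefly read about 44 N through the fingertips, harder than intended. The 40 N limit is stated for the arm and gripper body, so I don't think it counts, but I had no way to confirm that.
- **Side camera:** it placed things about 5 mm off from the top camera. The fingertips' known position agreed with the top camera, so I used that for positions and the side view only for relative alignment.

The pulley, bearing and tub appear unmoved in the final side picture.

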